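# Hang the cleaned parts basket to drip and shut the ultrasonic cleaner

### The job

Lift the steel basket, with the bangle and the ring in it, out of the open ultrasonic cleaner, keeping it level, and hang it by its wire bail on the hook of the drip stand, so that it hangs upright from it. Once it hangs there and you have let go of it, shut the clear lid of the cleaner fully. Keep the jewellery in the basket and leave the other things on the bench where they are.

Things in the scene. Friction and masses are not known exactly. Their poses are not given: they have to be found in the camera images.
- cleaner: Drained benchtop ultrasonic cleaner, fixed: a white box 158 x 158 mm, 115 mm high, open on top, black foot and controls on its front (-x at yaw 0). Origin: centre of its underside, z up. Tank inside 130 x 130 mm, its floor 35 mm above the bench. It stands to the left or the right, turned up to 0.35 rad.
- lid (a joint): Lid hinge angle, rad: 0 shut flat on the rim, 1.57 upright, stop at 1.85; starts open at 1.6 to 1.8. Clear plate 150 x 150 x 6 mm with black edging, hinged along the cleaner's far (+x) rim. Stiff hinge: stays where it is left, about 3 N at the free edge. A black tab 70 mm wide, 10 mm thick sticks out 15 mm from the free edge.
- lid_hinge (a point): Middle of the hinge line, on top of the far rim (75 mm from the cleaner's centre, 115 mm up). Axes turn with the lid: x from free edge to hinge, y along the hinge, z out of the outer face (up when shut, away from the robot when upright). Underside at z = 0, outer face at z = 6 mm (edging 8 mm).
- lid_edge (a point): Middle of the lid's free edge, 150 mm from the hinge, mid-thickness; axes as lid_hinge.
- basket: Loose steel basket standing in the tank, 84 mm across, 45 mm high, floor 4 mm thick, about 0.22 kg. Origin: centre of underside, z up. A rigid 6 mm wire bail rises outside the wall at y = +-45 mm; its straight 60 mm top bar runs along y, centreline 110 mm above the origin. On its middle stands a wooden grip, 14 mm (x) by 24 mm (y), from 115 to 170 mm above the origin.
- bail (a point): Centre of the bail's top bar, 110 mm above the basket's origin; axes as the basket.
- grip (a point): Where to hold the wooden grip: on its axis, 155 mm above the basket's origin (15 mm below its top); axes as the basket.
- bangle: Brass bangle lying in the basket, 58 mm outer diameter, 8 mm high, origin at the centre of its underside.
- ring: Small brass ring lying in the basket inside the bangle, 24 mm outer diameter, 7 mm high, origin at the centre of its underside.
- stand: Drip stand, fixed, on the other side from the cleaner, turned up to 0.5 rad. Base 160 x 110 x 12 mm; 16 mm post, 204 mm high at x = +90 mm. Origin: on the bench under the hook's seat. From the post a level round arm (8 mm thick, centreline 190 mm up) runs to -x (towards the robot at yaw 0) up to x = -10 mm, then turns up to a tip at x = -24 mm, its top 212 mm above the bench.
- hook_seat (a point): The seat of the hook, on top of the arm just behind the upturned tip, 194 mm above the bench; axes as the stand. A bail hanging there has its centreline 3 mm above this point and may lie anywhere from here to 45 mm towards the post.
- block: Bystander: steel bench block 55 x 55 x 20 mm, between cleaner and stand.
- jar: Bystander: closed jar, 44 mm across, 65 mm high, between cleaner and stand.
- wax: Bystander: brown polishing bar 28 x 100 x 24 mm, far on the left.
- hammer: Bystander: hammer 200 mm long, lying far on the right.
- brush: Bystander: brush 160 mm long, lying at the right.
- pliers: Bystander: pliers 120 mm long with blue handles, lying at the left.

How it is judged (in metres and radians):
On the way, in this order (a step that is already met when the one before it is completed fails the run):
1. the basket hangs by its bail on the hook, released (x of bail in the frame of hook_seat between -0.014 and 0.06 m and y of bail in the frame of hook_seat between -0.022 and 0.022 m and z of bail in the frame of hook_seat between -0.009 and 0.015 m and angle between the y axis of basket and the y axis of stand, either way round below 0.785 rad and angle between basket's own z axis and vertical below 0.25 rad and contact force between basket and stand above 0.8 N and contact force between basket and the fingers below 0.1 N), for 0.2 s.
2. with the basket hanging, the lid is shut (value of joint lid below 0.06 rad), for 0.2 s.
At the end, for the whole second after the job is handed in: Basket released and hanging by its bail on the hook arm, behind the upturned tip (bail middle within 22 mm sideways, under 45 degrees from square across the arm), within 0.25 rad of upright and slower than 80 mm/s; bangle and ring in it; lid shut to within 0.06 rad (all of step 1 and value of joint lid below 0.06 rad and linear speed of basket below 0.08 m/s and z of bangle in the frame of basket between -0.01 and 0.045 m and distance between each of bangle, ring and basket below 0.05 m and z of ring in the frame of basket between -0.01 and 0.045 m); the robot touches nothing.
It fails at once if the basket tipped more than 0.5 rad (angle between basket's own z axis and vertical above 0.5 rad).
It fails at once if bangle or ring left the basket (not (z of bangle in the frame of basket between -0.01 and 0.045 m and distance between each of bangle, ring and basket below 0.05 m and z of ring in the frame of basket between -0.01 and 0.045 m)).
It fails at once if a bystander moved more than 40 mm (distance of any of block, jar, wax, hammer, brush, pliers from where it was at the start of the episode above 0.04 m).
It also fails if it takes over 64 s, if anything falls off the work surface, if the arm or the gripper's body presses on something with over 40 N, if the wrist force passes 120 N, or if a joint passes its speed limit or range.

### The arm

A 6-joint arm with a two-finger parallel gripper is mounted at the origin on the work surface. World frame = base frame: x ahead of the robot, y to its left, z up, the work surface at z = 0. Lengths are in m, angles in degrees, forces in N, time in s.
With the tool pointing down it reaches from about 0.3 to 0.75 m from the base axis. Payload 8.5 kg.
Tool frame: the origin (TCP) lies midway between the tips of the shut fingers; the grasp point (between the pads) lies 19 mm behind it (env.grasp_offset is the distance from the TCP to the grasp point, in m); z points along the fingers, y is the line along which they close (so a half turn about z gives the same grasp; the last joint's range is limited). The gripper opens to 85 mm and grips with 20 to 120 N. Pads are 22 mm wide; open, the fingers measure 114 mm over their backs; the gripper's body (76 mm by 85 mm) begins 54 mm behind the grasp point. The pads swing forward as they close: fully open they stand 13 mm farther back than shut.
Start: joints at [-87.622, 21.807, 74.336, -0, 83.858, -12.336], TCP at [0.14, -0.532, 0.231] pointing down, gripper open.
Joint ranges: [-178.18, 178.18], [-50.72, 133.34], [12.68, 142.11], [-81.47, 261.47], [9.98, 163.14], [-165.26, 165.26]. Speed limits (degrees/s): [136.94, 136.94, 180, 180, 180, 180].

### API

Orientations are given as a 3x3 rotation matrix whose columns are the frame's x, y, z axes.
In Python, from rig import env gives the robot as it stands.
- The arm moves only by the tool servo_tool, never from a script. Its argument "deltas" is text: rows parted by semicolons, each of 7 numbers parted by spaces: the opening, from 0 (shut) to 1 (fully open), then the shift along the tool's x, y, z in mm, then the turn, a rotation vector about the tool's x, y, z in rad. A call has 1 to 8 rows; each row shifts and turns the commanded pose from where the row before left it, along the tool's axes as they then stand; what a row does not reach is not made up. A row lasts 1/12 s, in which the tool goes at most 41.7 mm and 7.16 degrees, less where a joint would pass 70% of its speed; a pose out of reach is approached as far as the arm can. A call is refused whole if a number of a shift passes 41.7 or a number of a turn 0.125, either way. A call with a gripper value outside its range is refused whole. The fingers move at their own pace and stop on an object; "newtons" is the grip in N (left out, the last holds). Time passes only in rows, so rows that do not move let the fingers close. It gives the time, the measured TCP pose, the force, the opening and the grip force at its end, in the units of the state.
- env.observe(): the state, without advancing time (a new reading comes with each control period).
- env.get_image(name): name is "scene" or "top"; returns a dict with "img" (400x640x3 uint8, red, green, blue), "depth" (400x640 float32, m along the optical axis (not along the pixel's ray), 0 where there is no reading), "camera_matrix" (3x3 intrinsics, pixels), "world_to_cam" (4x4, takes a point from world to camera coordinates). Camera axes: x right, y down, z forward; pixel columns grow to the right and rows downward; lengths in m; the calibration is good to about 2 mm. A picture is of the moment at which its call begins.
- env.close_job(): hands the job in; it is judged then, once.
Trained networks look in a picture, given as the dict that the camera call returned (one of the last four; its "shot" number tells which), for a name from the list of things; names that differ only in an ending like _2 or _b are one class to them, and where a whole thing is asked for, a point or a joint stands for the part that bears it (a point fixed in the world has none). Each returns a list of dicts, best first, with "conf" (0 to 1); they miss things now and then, are a little off and sometimes report something else, mostly with a low value. They report only what shows in the picture. A call takes as long as a camera call.
- env.spot_in(name, picture): "bbox" ([centre column, centre row, width, height] in pixels, round what is visible of it).
- env.spot_point(name, picture): "uv" ([column, row] in pixels: a listed point, or the origin of a listed thing).
The state is a dict: "time_s": time; "q": joint angles; "qvel": joint speeds; "joint_efforts": joint torques, N m; "position": TCP position; "tool_rot": TCP orientation; "ft_force": force on the tool from outside, world axes, zero at the start; "wrist_torque": the same for the moment, N m; "grip_width": finger opening in m; "gripper_force": force on a finger pad.
Only numpy, scipy, OpenCV 4.12 (cv2) and the standard library are available. Lean on these libraries where they do the work, as an engineer would, in place of code of your own. Each camera call takes 0.05 s, during which the arm holds its last target. There are 200 camera calls.

## Working session

There is one attempt and no reset: what is moved stays moved. The work goes in short steps, Python scripts to look and compute and a tool call to move; the robot and the scene stay as the last step left them, time stands still between calls to the robot, and variables do not carry over. Pictures are saved under pics/ and viewed, at most 12 in all, crops included, and the job is handed in when it is done.

Besides the shell and the picture viewer there is one more tool, called after ">>>" as name(argument=value, ...) on one line, values as JSON. servo_tool: Moves the arm, as the interface text tells. Its arguments: {"type":"object","properties":{"deltas":{"type":"string"},"newtons":{"type":"number"}},"required":["deltas"]}

```bash
mkdir -p pics; ls; cat > h.py <<'E'
import numpy as np, cv2
from rig import env
def P(d): return np.array(d["camera_matrix"]), np.array(d["world_to_cam"])
def ray(d,uv):
    K,T=P(d); R=T[:3,:3]; c=-R.T@T[:3,3]
    v=R.T@np.linalg.inv(K)@np.array([uv[0],uv[1],1.]); return c,v
def atz(d,uv,z):
    c,v=ray(d,uv); return c+v*(z-c[2])/v[2]
def tri(d1,u1,d2,u2):
    c1,v1=ray(d1,u1);c2,v2=ray(d2,u2)
    s=np.linalg.lstsq(np.c_[v1,-v2],c2-c1,rcond=None)[0]
    a,b=c1+v1*s[0],c2+v2*s[1]; return (a+b)/2,np.linalg.norm(a-b)
def proj(d,p):
    K,T=P(d); q=K@(T[:3,:3]@np.array(p)+T[:3,3]); return q[:2]/q[2]
def cloud(d):
    K,T=P(d); z=d["depth"]; v,u=np.mgrid[:z.shape[0],:z.shape[1]]
    c=np.stack([(u-K[0,2])/K[0,0]*z,(v-K[1,2])/K[1,1]*z,z],-1)
    w=(c-T[:3,3])@T[:3,:3]; w[z==0]=np.nan; return w
E
cat > a.py <<'E'
from h import *
S=env.get_image("scene");T=env.get_image("top")
cv2.imwrite("pics/s0.png",S["img"][:,:,::-1]);cv2.imwrite("pics/t0.png",T["img"][:,:,::-1])
np.set_printoptions(precision=4,suppress=True)
for n in ["grip","bail","basket","hook_seat","stand","lid_edge","lid_hinge","cleaner","block","jar"]:
    a=env.spot_point(n,S);b=env.spot_point(n,T)
    f=lambda l:[(np.round(x["uv"],1).tolist(),round(x["conf"],2)) for x in l[:2]]
    print(n,f(a),f(b),*(tri(S,a[0]["uv"],T,b[0]["uv"]) if a and b else ()))
s=env.observe();print(s["time_s"],s["position"],s["tool_rot"],s["grip_width"])
E
python3 a.py
```

```text
pics
grip [([325.5, 198.2], 0.48), ([392.5, 172.0], 0.39)] [([259.0, 215.7], 0.97), ([190.2, 248.4], 0.22)] [0.5257 0.0975 0.1271] 0.18696447484141449
bail [([386.8, 182.6], 0.49), ([189.8, 193.2], 0.38)] [([261.5, 216.6], 0.66)] [0.5024 0.1763 0.1445] 0.00723434777232883
basket [([248.0, 150.7], 0.71)] [([266.1, 221.7], 0.69)] [ 0.5283 -0.0188  0.3206] 0.3387772892387637
hook_seat [([248.3, 151.5], 0.86)] [([402.3, 231.8], 0.66)] [ 0.4446 -0.2182  0.1865] 0.0050072405366121
stand [([256.7, 199.1], 0.78)] [([395.9, 234.8], 0.66)] [ 0.4492 -0.2199  0.0032] 0.005181071781481526
lid_edge [([404.5, 178.3], 0.83)] [([248.8, 174.8], 0.81)] [0.6038 0.2005 0.2493] 0.006595903679186824
lid_hinge [([394.5, 211.9], 0.61), ([387.7, 184.4], 0.31)] [([259.0, 194.2], 0.89)] [0.5749 0.1945 0.1042] 0.0014757977288865412
cleaner [([378.7, 217.1], 0.85)] [([273.6, 222.5], 0.78)] [0.4994 0.1625 0.0033] 0.002826714016452577
block [([325.0, 195.8], 0.65)] [([328.4, 245.1], 0.52)] [ 0.4227 -0.007   0.0064] 0.0034609898637358123
jar [([326.7, 228.7], 0.61)] [([323.1, 207.0], 0.65)] [ 0.5462  0.0075 -0.0093] 0.004263587538205376
1.1 [ 0.1397 -0.5319  0.2313] [[ 0.9672  0.254   0.    ]
 [ 0.254  -0.9672  0.    ]
 [ 0.     -0.     -1.    ]] 0.08536858922957238
```

View pics/s0.png

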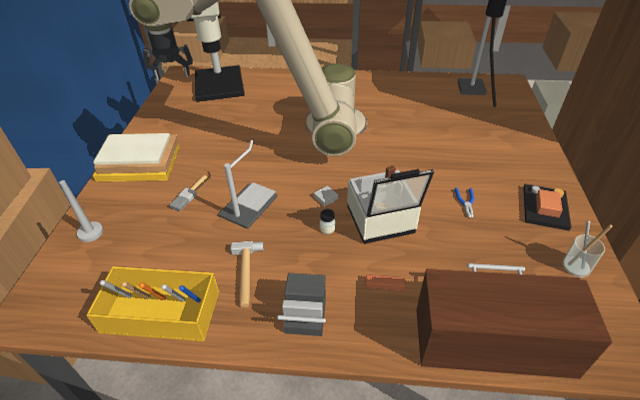

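View pics/t0.png

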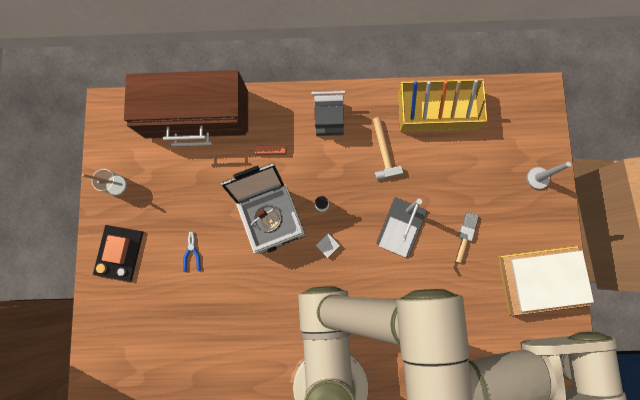

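```bash
cat > b.py <<'E'
from h import *
np.set_printoptions(precision=4,suppress=True)
S=env.get_image("scene");T=env.get_image("top")
for n in ["cleaner","basket","stand","grip"]:
  for k,d in (("S",S),("T",T)): print(n,k,[(np.round(x["bbox"]),round(x["conf"],2)) for x in env.spot_in(n,d)[:2]])
for d in (S,T):
  w=cloud(d); print((w[...,2]>0.1).sum(), P(d)[0][0,0], ray(d,(320,200)))
def ang(p):
    r=cv2.minAreaRect(p.astype(np.float32)*1000); return r
w=cloud(T).reshape(-1,3); c=T["img"].reshape(-1,3).astype(int)
# cleaner rim top
m=(abs(w[:,2]-.115)<.006)&(w[:,0]>.35)&(w[:,0]<.65)&(w[:,1]>.03)&(w[:,1]<.3)&(c.min(1)>150)
print("rim",m.sum(),ang(w[m][:,:2]))
for nm,w in (("S",cloud(S).reshape(-1,3)),("T",w)):
  for z0,z1 in ((.13,.15),(.15,.17),(.17,.19),(.19,.21)):
    m=(w[:,2]>z0)&(w[:,2]<z1)&(w[:,0]>.42)&(w[:,0]<.545)&(w[:,1]>.1)&(w[:,1]<.25)
    if m.sum()>3: print(nm,"grip",z0,m.sum(),np.median(w[m],0),w[m].min(0),w[m].max(0))
  m=(w[:,2]>.18)&(w[:,2]<.215)&(w[:,0]>.38)&(w[:,0]<.6)&(w[:,1]<-.1)&(w[:,1]>-.35)
  if m.sum()>5:
    a=w[m]; print(nm,"arm",m.sum(),a.min(0),a.max(0)); o=a[np.argsort(a[:,0])]
    for q in np.array_split(o,6): print(np.median(q,0))
  m=(w[:,2]>.008)&(w[:,2]<.016)&(w[:,0]>.35)&(w[:,0]<.65)&(w[:,1]<-.1)&(w[:,1]>-.35)
  print("base",m.sum(),ang(w[m][:,:2]))
E
python3 b.py
```

```text
cleaner S [(array([390., 205.,  89.,  72.]), 0.72), (array([249., 184.,  57.,  84.]), 0.37)]
cleaner T [(array([263., 208.,  91.,  94.]), 0.88)]
basket S []
basket T [(array([266., 219.,  32.,  26.]), 0.95)]
stand S [(array([247., 185.,  60.,  85.]), 0.74)]
stand T [(array([401., 227.,  50.,  57.]), 0.91), (array([264., 208.,  85.,  93.]), 0.74)]
grip S [(array([391., 171.,  11.,   7.]), 0.55)]
grip T [(array([266., 219.,  31.,  26.]), 0.81), (array([327., 246.,  25.,  23.]), 0.57)]
40325 439.9699240791756 (array([1.4166, 0.0836, 0.9522]), array([-0.7155, -0.0755, -0.6946]))
33324 454.73729443575246 (array([ 0.3452, -0.0278,  1.4433]), array([ 0.1526,  0.029 , -0.988 ]))
rim 372 ((500.71173095703125, 162.49044799804688), (146.68162536621094, 150.2725372314453), 19.624046325683594)
S grip 0.17 23 [0.5158 0.1699 0.1838] [0.5062 0.1648 0.1728] [0.5221 0.1878 0.1899]
S grip 0.19 68 [0.5125 0.1767 0.2021] [0.4963 0.1652 0.1901] [0.5222 0.1899 0.2087]
S arm 159 [ 0.4213 -0.268   0.1801] [ 0.5385 -0.2102  0.2118]
[ 0.4307 -0.2144  0.2026]
[ 0.4554 -0.2257  0.1929]
[ 0.4823 -0.2384  0.1933]

[... 159 characters left out ...]
24084472656), 80.87654113769531)
T grip 0.13 38 [0.5134 0.1612 0.1448] [0.4829 0.1393 0.1328] [0.5276 0.2095 0.1491]
T grip 0.15 16 [0.5022 0.1692 0.1593] [0.4922 0.1544 0.1502] [0.52   0.2002 0.169 ]
T grip 0.17 14 [0.5016 0.1703 0.1828] [0.4961 0.1629 0.1705] [0.516  0.1803 0.1885]
T grip 0.19 48 [0.5054 0.1741 0.2046] [0.4971 0.1625 0.1911] [0.5163 0.1855 0.2091]
T arm 148 [ 0.4201 -0.2691  0.1824] [ 0.532  -0.2126  0.2131]
[ 0.4316 -0.2191  0.1979]
[ 0.4534 -0.2303  0.1937]
[ 0.4751 -0.2398  0.1927]
[ 0.4969 -0.2492  0.1936]
[ 0.5171 -0.2581  0.1964]
[ 0.5262 -0.2605  0.2043]
base 1293 ((496.56085205078125, -224.4471435546875), (293.2830810546875, 243.13009643554688), 1.2223312854766846)
```

The scene view shows the open cleaner at (385,205), with the grip at (391,171) and the lid behind it. The stand is at (247,185), with its hook tip at (252,143). In the top view the basket is at (266,219), the stand arm runs (405,240)–(420,203), the jar is at (321,203) and the block at (328,245). Next I need the basket's yaw.

```bash
cat > c.py <<'E'
from h import *
np.set_printoptions(precision=4,suppress=True)
S=env.get_image("scene");T=env.get_image("top")
a=cv2.resize(T["img"][160:260,215:315],None,fx=6,fy=6,interpolation=cv2.INTER_CUBIC)
cv2.imwrite("pics/crop.png",a[:,:,::-1])
b=cv2.resize(S["img"][155:255,340:440],None,fx=6,fy=6,interpolation=cv2.INTER_CUBIC)
cv2.imwrite("pics/crops.png",b[:,:,::-1])
w=cloud(T)
for z0,z1 in ((.125,.155),(.155,.185),(.198,.212)):
    m=(w[...,2]>z0)&(w[...,2]<z1)&(w[...,0]>.44)&(w[...,0]<.545)&(w[...,1]>.1)&(w[...,1]<.23)
    v,u=np.nonzero(m); print(z0,np.c_[u,v,(w[m]*1000).round()].astype(int).tolist())
# lid plane
ws=w.reshape(-1,3)
for nm,ws in (("T",ws),("S",cloud(S).reshape(-1,3))):
  m=(ws[:,2]>.14)&(ws[:,0]>.555)&(ws[:,0]<.68)&(ws[:,1]>.05)&(ws[:,1]<.32)&(ws[:,2]<.3)
  a=ws[m];c=np.median(a,0);n=np.linalg.svd(a-c)[2][2];print(nm,"lid",m.sum(),c,n,np.degrees(np.arctan2(n[1],n[0])),a.max(0),a.min(0))
E
python3 c.py
```

```text
0.125 [[277, 207, 532, 137, 126], [274, 208, 527, 145, 137], [275, 208, 527, 142, 137], [276, 208, 527, 139, 135], [277, 208, 528, 137, 127], [278, 208, 527, 133, 135], [271, 209, 523, 152, 147], [272, 209, 524, 150, 142], [273, 209, 524, 147, 144], [274, 209, 524, 144, 141], [275, 209, 524, 141, 141], [276, 209, 525, 140, 131], [270, 210, 520, 155, 149], [271, 210, 520, 152, 151], [272, 210, 520, 149, 149], [273, 210, 520, 147, 145], [268, 211, 518, 161, 147], [269, 211, 518, 158, 148], [270, 211, 518, 155, 145], [271, 211, 518, 152, 146], [267, 212, 515, 163, 149], [268, 212, 515, 160, 149], [269, 212, 515, 158, 148], [270, 212, 515, 155, 147], [267, 213, 512, 164, 146], [268, 213, 511, 160, 151], [257, 218, 499, 193, 145], [258, 218, 498, 189, 148], [259, 218, 499, 187, 144], [262, 218, 497, 177, 154], [256, 219, 496, 195, 147], [257, 219, 495, 192, 148], [258, 219, 495, 190, 146], [254, 220, 493, 201, 149], [255, 220, 492, 198, 150], [256, 220, 493, 196, 144], [257, 220, 493, 193, 144], [253, 221, 490, 204, 145], [254, 221, 490, 201, 146], [255, 221, 489, 197, 152], [252, 222, 48
[... 1495 characters left out ...]
, 505, 166, 203], [264, 213, 506, 164, 199], [256, 214, 503, 186, 202], [257, 214, 502, 183, 206], [258, 214, 503, 180, 202], [259, 214, 503, 178, 200], [260, 214, 502, 175, 204], [261, 214, 503, 172, 202], [262, 214, 503, 170, 200], [263, 214, 503, 167, 199], [257, 215, 500, 184, 200], [258, 215, 500, 180, 206], [259, 215, 499, 177, 206], [260, 215, 500, 175, 202], [261, 215, 500, 173, 199], [258, 216, 497, 180, 204], [259, 216, 497, 178, 202]]
T lid 1276 [0.5935 0.1949 0.2183] [-0.9191 -0.328   0.2182] -160.36263798609156 [0.6325 0.2699 0.2827] [0.5557 0.1196 0.1406]
S lid 1821 [0.6004 0.1968 0.213 ] [ 0.9223  0.3263 -0.2073] 19.483645510752293 [0.6352 0.2728 0.2788] [0.5618 0.1219 0.14  ]
```

View pics/crop.png

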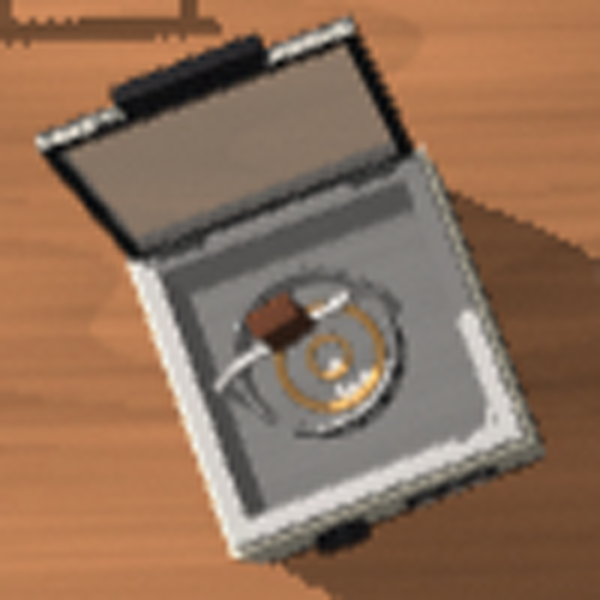

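View pics/crops.png

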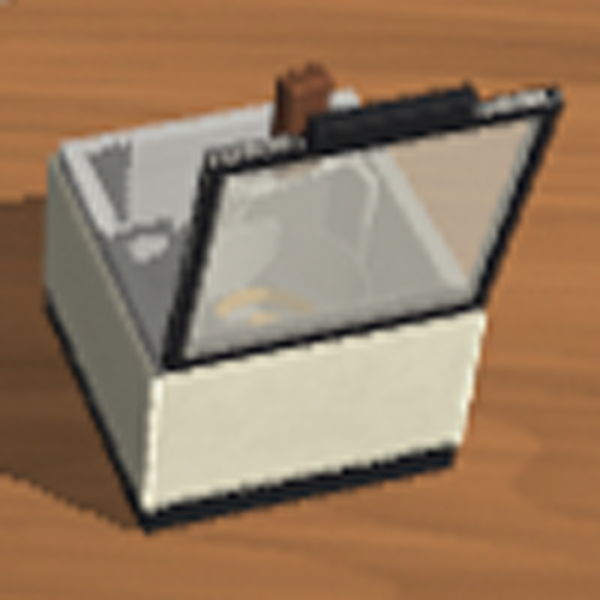

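The crops show the grip at crop pixel (280,320) and the bail bar running (215,385)–(345,295), which puts basket yaw at about 32°. The lid leans back at about 1.78 rad. The cleaner's yaw is about 19.6° and the stand's about -24°. I'll plan the rows for the approach.

```bash
cat > plan.py <<'E'
# plan.py opening x,y,z,yawY(deg),rows [more waypoints]: rows (tool axes) to go through world waypoints, tool down
import sys; from h import *
from scipy.spatial.transform import Rotation as Ro
s=env.observe(); p=np.array(s["position"]); R=np.array(s["tool_rot"]).reshape(3,3); op=sys.argv[1]
print("t",round(s["time_s"],2),"p",p.round(4),"q",np.round(s["q"],1),"f",np.round(s["ft_force"],1),"w",round(s["grip_width"],4),"yawY",np.degrees(np.arctan2(R[1,1],R[0,1])).round(1))
rows=[]
for a in sys.argv[2:]:
    x,y,z,yw,n=map(float,a.split(","));n=int(n);yw=np.radians(yw)
    Rt=np.array([[-np.sin(yw),np.cos(yw),0],[np.cos(yw),np.sin(yw),0],[0,0,-1.]]);Rt[:,0]=np.cross(Rt[:,1],Rt[:,2])
    t=np.array([x,y,z])
    for k in range(n,0,-1):
        d=(R.T@((t-p)/k)).round(1 if 0 else 4); r=(Ro.from_matrix(R.T@Rt).as_rotvec()/k).round(3)
        rows.append(" ".join([op]+[f"{v:g}" for v in (d*1000).round(1)]+[f"{v:g}" for v in r]))
        p=p+R@d; R=R@Ro.from_rotvec(r).as_matrix()
for i in range(0,len(rows),8): print("; ".join(rows[i:i+8]))
E
python3 plan.py 0.6 0.14,-0.532,0.32,-75.3,3 0.507,0.174,0.32,32,21 0.507,0.174,0.25,32,3
```

```text
t 1.7 p [ 0.1397 -0.5319  0.2313] q [-87.6  21.8  74.3  -0.   83.9 -12.3] f [ 0.   0.4 -1. ] w 0.0855 yawY -75.3
0.6 0.1 0 -29.6 0 0 0; 0.6 0.1 0.1 -29.5 0 0 0; 0.6 0.1 0 -29.6 0 0 0; 0.6 25.4 -28.1 0 0 0 -0.089; 0.6 27.8 -25.7 0 0 0 -0.089; 0.6 30 -23.1 0 0 0 -0.089; 0.6 32 -20.4 0 0 0 -0.089; 0.6 33.6 -17.4 0 0 0 -0.089
0.6 35.1 -14.4 0 -0 0 -0.089; 0.6 36.2 -11.2 0 -0 0 -0.089; 0.6 37 -8 0 -0 0 -0.089; 0.6 37.6 -4.6 0 -0 0 -0.089; 0.6 37.9 -1.3 0 -0 0 -0.089; 0.6 37.8 2.1 0 -0 0 -0.089; 0.6 37.5 5.5 0 -0 0 -0.089; 0.6 36.9 8.8 0 -0 0 -0.089
0.6 35.9 12 0 -0 0 -0.089; 0.6 34.7 15.1 0 -0 0 -0.089; 0.6 33.3 18.2 0 -0 0 -0.09; 0.6 31.5 21.1 0 -0 0 -0.089; 0.6 29.5 23.8 0 -0 0 -0.09; 0.6 27.2 26.4 0 -0 0 -0.089; 0.6 24.7 28.7 0 -0 0 -0.09; 0.6 22.1 30.7 0 -0 0 -0.089
0.6 0 0 23.3 -0 0 -0; 0.6 0 0 23.4 -0 0 -0; 0.6 0 0 23.3 -0 0 -0
```

>>> servo_tool(deltas="0.6 0 0 -30 0 0 0; 0.6 0 0 -30 0 0 0; 0.6 0 0 -30 0 0 0; 0.6 25.4 -28.1 0 0 0 -0.089; 0.6 27.8 -25.7 0 0 0 -0.089; 0.6 30 -23.1 0 0 0 -0.089; 0.6 32 -20.4 0 0 0 -0.089; 0.6 33.6 -17.4 0 0 0 -0.089")

```text
time_s: 2.37
position: [0.2274, -0.3622, 0.3213]
tool_rot: [[0.761, 0.649, 0.0], [0.649, -0.761, -0.0], [0.0, 0.0, -1.0]]
ft_force: [-0.2, -0.4, -0.3]
grip_width: 0.0514
gripper_force: 0.0
```

>>> servo_tool(deltas="0.6 35.1 -14.4 0 0 0 -0.089; 0.6 36.2 -11.2 0 0 0 -0.089; 0.6 37 -8 0 0 0 -0.089; 0.6 37.6 -4.6 0 0 0 -0.089; 0.6 37.9 -1.3 0 0 0 -0.089; 0.6 37.8 2.1 0 0 0 -0.089; 0.6 37.5 5.5 0 0 0 -0.089; 0.6 36.9 8.8 0 0 0 -0.089")

```text
time_s: 3.03
position: [0.3673, -0.0931, 0.3216]
tool_rot: [[0.152, 0.988, 0.001], [0.988, -0.152, -0.0], [-0.0, 0.001, -1.0]]
ft_force: [1.4, -2.0, 0.6]
grip_width: 0.0514
gripper_force: 0.0
```

>>> servo_tool(deltas="0.6 35.9 12 0 0 0 -0.089; 0.6 34.7 15.1 0 0 0 -0.089; 0.6 33.3 18.2 0 0 0 -0.09; 0.6 31.5 21.1 0 0 0 -0.089; 0.6 29.5 23.8 0 0 0 -0.09; 0.6 27.2 26.4 0 0 0 -0.089; 0.6 24.7 28.7 0 0 0 -0.09; 0.6 22.1 30.7 0 0 0 -0.089")

```text
time_s: 3.7
position: [0.5071, 0.1761, 0.3214]
tool_rot: [[-0.534, 0.846, 0.0], [0.846, 0.534, -0.0], [-0.0, 0.0, -1.0]]
ft_force: [0.7, 0.2, 0.5]
grip_width: 0.0513
gripper_force: 0.0
```

>>> servo_tool(deltas="0.6 0 0 0 0 0 0")

```text
time_s: 3.78
position: [0.5082, 0.1786, 0.3202]
tool_rot: [[-0.537, 0.843, -0.001], [0.843, 0.537, 0.001], [0.002, -0.0, -1.0]]
ft_force: [0.3, 0.7, -1.2]
grip_width: 0.051
gripper_force: 0.0
```

```bash
python3 plan.py 0.6 0.507,0.174,0.23,32,4 0.507,0.174,0.171,32,5
```

```text
t 3.78 p [0.5082 0.1786 0.3202] q [  6.7  18.   65.7   0.1  96.4 -25.8] f [ 0.3  0.7 -1.2] w 0.051 yawY 32.5
0.6 -0.8 -0.9 22.5 -0 -0 0.002; 0.6 -0.9 -0.8 22.6 -0 -0.001 0.002; 0.6 -0.8 -0.9 22.5 -0 -0 0.002; 0.6 -0.8 -0.8 22.6 -0 -0.001 0.003; 0.6 -0 -0 11.8 -0 0 -0; 0.6 -0 -0 11.8 -0 0 -0; 0.6 -0 -0 11.8 -0 0 -0; 0.6 -0 -0 11.8 -0 0 -0
0.6 -0 -0 11.8 -0 0 -0
```

>>> servo_tool(deltas="0.6 -1.5 -1 22.5 0 0 0.003; 0.6 -1.5 -1 22.5 0 0 0.003; 0.6 -1 -1 22.5 0 0 0.003; 0.6 0 0 12 0 0 0")

```text
time_s: 4.12
position: [0.5053, 0.1686, 0.2394]
tool_rot: [[-0.521, 0.853, -0.003], [0.853, 0.521, -0.0], [0.001, -0.003, -1.0]]
ft_force: [0.0, -0.1, -1.1]
grip_width: 0.0514
gripper_force: 0.0
```

```bash
cat > d.py <<'E'
from h import *
import sys
T=env.get_image("top");S=env.get_image("scene")
a=cv2.resize(T["img"][170:250,220:320],None,fx=4,fy=4,interpolation=cv2.INTER_CUBIC)
b=cv2.resize(S["img"][130:210,340:440],None,fx=4,fy=4,interpolation=cv2.INTER_CUBIC)
cv2.imwrite(sys.argv[1],np.vstack([a[:300],b[:300]])[:600,:,::-1])
E
python3 d.py pics/g1.png; python3 plan.py 0.6 0.507,0.174,0.171,32,5
```

```text
t 4.22 p [0.5054 0.1687 0.24  ] q [  5.7  19.8  76.   -0.   84.5 -25.7] f [ 1.1 -0.1 -0. ] w 0.0509 yawY 31.4
0.6 0.7 0.9 13.8 -0.001 -0 -0.002; 0.6 0.7 0.9 13.8 -0.001 -0 -0.002; 0.6 0.7 0.9 13.8 -0.001 -0.001 -0.002; 0.6 0.7 0.8 13.8 -0 -0 -0.002; 0.6 0.8 0.8 13.8 -0.001 -0.001 -0.002
```

View pics/g1.png

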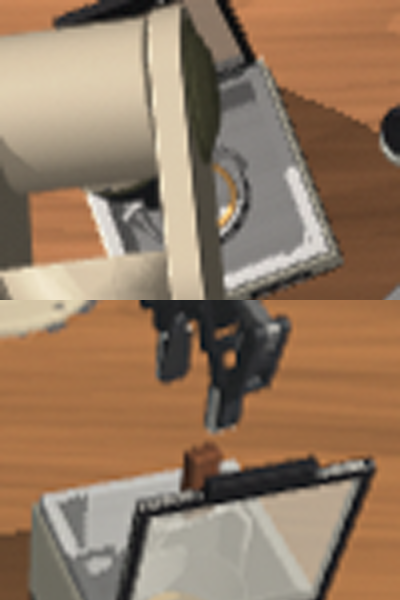

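The scene crop shows the fingers straddling above the grip, at about crop pixel (200,470). I'll shift by about 4 mm and descend.

>>> servo_tool(deltas="0.6 1 1.2 10 0 0 -0.003; 0.6 1 1.2 10 0 0 -0.003; 0.6 1 1 13 0 0 -0.002; 0.6 0.7 0.8 13 0 0 -0.002; 0.6 0 0 13 0 0 0; 0.6 0 0 10 0 0 0; 0.6 0 0 0 0 0 0")

```text
time_s: 4.8
position: [0.5072, 0.1744, 0.171]
tool_rot: [[-0.53, 0.848, -0.003], [0.848, 0.53, -0.0], [0.001, -0.003, -1.0]]
ft_force: [-0.1, 0.2, -0.5]
grip_width: 0.0511
gripper_force: 0.0
```

```bash
python3 plan.py 0.6 0.507,0.174,0.171,32,1; python3 - <<'E'
from h import *
S=env.get_image("scene")
for p in [(.507,.174,.205),(.507,.174,.171)]: print(proj(S,p))
a=cv2.resize(S["img"][145:205,350:430],None,fx=8,fy=8,interpolation=cv2.INTER_CUBIC)
cv2.imwrite("pics/g2.png",a[:,:,::-1])
E
```

```text
t 4.8 p [0.5072 0.1744 0.171 ] q [  6.3  23.5  82.2   0.   74.5 -25.7] f [-0.1  0.2 -0.5] w 0.0511 yawY 32.0
0.6 -0.2 -0.4 -0 -0.003 -0.001 0.001
[389.3447249  166.50160549]
[388.18949535 176.23297902]
```

View pics/g2.png

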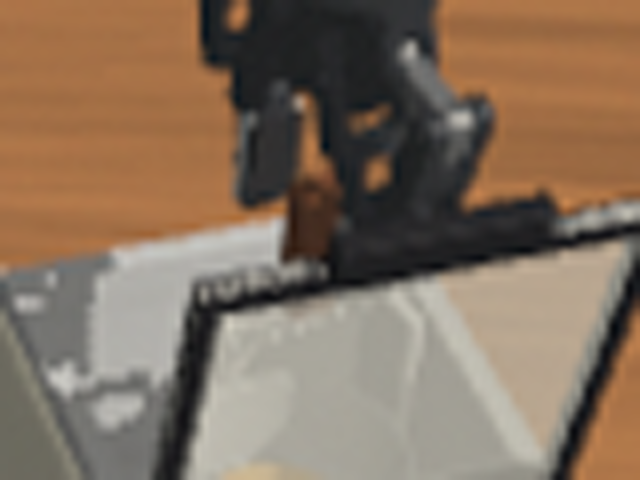

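The grip, at crop pixel (312,215), stands between the two fingers at (270,150) and (400,180). I'll close on it and lift slightly to test the hold.

>>> servo_tool(deltas="0 0 0 0 0 0 0; 0 0 0 0 0 0 0; 0 0 0 0 0 0 0; 0 0 0 0 0 0 0; 0 0 0 0 0 0 0; 0 0 0 0 0 0 0", newtons=60)

```text
time_s: 5.35
position: [0.5084, 0.1745, 0.1735]
tool_rot: [[-0.53, 0.848, 0.002], [0.848, 0.53, 0.0], [-0.001, 0.002, -1.0]]
ft_force: [0.9, 0.4, 3.7]
grip_width: 0.013
gripper_force: 60.4
```

>>> servo_tool(deltas="0 0 0 -5 0 0 0; 0 0 0 -10 0 0 0; 0 0 0 -10 0 0 0; 0 0 0 0 0 0 0; 0 0 0 0 0 0 0")

```text
time_s: 5.77
position: [0.5077, 0.1743, 0.1977]
tool_rot: [[-0.53, 0.848, -0.0], [0.848, 0.53, -0.0], [-0.0, -0.0, -1.0]]
ft_force: [-0.4, 0.5, -3.2]
grip_width: 0.0131
gripper_force: 59.5
```

```bash
python3 - <<'E'
from h import *
np.set_printoptions(precision=4,suppress=True)
s=env.observe();print(s["position"],s["ft_force"],s["wrist_torque"])
S=env.get_image("scene");w=cloud(S);
print([ (x["uv"],x["conf"]) for x in env.spot_point("basket",S)],[ (x["uv"],x["conf"]) for x in env.spot_point("bail",S)])
E
python3 plan.py 0 0.507,0.174,0.32,32,8
```

```text
[0.5077 0.1743 0.1977] [-0.4429  0.4952 -3.1732] [ 0.016  -0.0155  0.021 ]
[([464.2, 207.1], 0.27)] [([390.5, 174.8], 0.47)]
t 5.92 p [0.5075 0.1743 0.197 ] q [  6.3  22.1  79.8  -0.   78.2 -25.7] f [ 0.9  0.4 -2. ] w 0.0133 yawY 32.0
0 0 -0.1 -15.4 -0 -0 0; 0 0 -0.1 -15.4 -0 -0 0; 0 0 -0.1 -15.4 -0 -0 0; 0 0 -0.1 -15.4 -0 -0 0; 0 0 -0.1 -15.3 -0 -0 0; 0 0 -0.1 -15.4 -0.001 -0 0; 0 0 -0 -15.3 -0 -0 0; 0 0.1 -0.1 -15.4 -0.001 -0.001 0.001
```

Grip held: width 13 mm and about 2.2 N more load. Now I'll lift clear of the tank and plan the carry to a point before the hook tip.

>>> servo_tool(deltas="0 0 0 -8 0 0 0; 0 0 0 -15 0 0 0; 0 0 0 -20 0 0 0; 0 0 0 -20 0 0 0; 0 0 0 -20 0 0 0; 0 0 0 -20 0 0 0; 0 0 0 -13 0 0 0; 0 0 0 -7 0 0 0")

```text
time_s: 6.58
position: [0.5081, 0.1744, 0.3229]
tool_rot: [[-0.53, 0.848, 0.003], [0.848, 0.53, 0.0], [-0.001, 0.003, -1.0]]
ft_force: [-0.9, -0.2, -3.0]
grip_width: 0.0133
gripper_force: 59.5
```

```bash
python3 plan.py 0 0.355,-0.185,0.32,-23.7,22; python3 - <<'E'
from h import *
S=env.get_image("scene");T=env.get_image("top")
for k,d in(("S",S),("T",T)):
  for n in("basket","bail","bangle"):
    print(k,n,[(np.round(x["uv"]),round(x["conf"],2)) for x in env.spot_point(n,d)[:2]])
for p in [(.507,.174,.184),(.507,.174,.294)]: print(proj(S,p),proj(T,p))
E
```

```text
t 6.58 p [0.5081 0.1744 0.3229] q [  6.3  17.7  65.6   0.   96.5 -25.7] f [-0.9 -0.2 -3. ] w 0.0133 yawY 32.0
0 -10.2 -14.6 0.1 0 -0 0.044; 0 -10.8 -14.1 0.1 0 -0 0.044; 0 -11.4 -13.6 0.1 0 -0 0.044; 0 -12 -13.1 0.1 0 -0 0.044; 0 -12.5 -12.6 0.1 0 -0 0.044; 0 -13.1 -12 0.1 0 -0 0.044; 0 -13.6 -11.4 0.1 0 -0 0.044; 0 -14.1 -10.8 0.1 0 -0 0.044
0 -14.6 -10.2 0.1 0 -0 0.044; 0 -15 -9.5 0.1 0 -0 0.044; 0 -15.4 -8.8 0.1 0 -0 0.044; 0 -15.8 -8.2 0.1 0 -0 0.044; 0 -16.1 -7.5 0.1 0 -0 0.044; 0 -16.4 -6.7 0.1 0 -0 0.045; 0 -16.7 -6 0.1 0 -0 0.044; 0 -16.9 -5.3 0.1 0 -0 0.045
0 -17.2 -4.5 0.1 0 -0 0.044; 0 -17.4 -3.7 0.1 0.001 -0 0.045; 0 -17.5 -3 0.2 0 -0 0.044; 0 -17.6 -2.2 0.1 0 -0 0.045; 0 -17.7 -1.4 0.2 0.001 -0.001 0.044; 0 -17.7 -0.5 0.1 0 -0 0.045
S basket [(array([388., 171.]), 0.56)]
S bail [(array([392., 138.]), 0.81), (array([253., 201.]), 0.27)]
S bangle [(array([391., 171.]), 0.47)]
T basket [(array([260., 214.]), 0.55)]
T bail [(array([253., 207.]), 0.51)]
T bangle [(array([262., 212.]), 0.56)]
[388.6257684 172.5579207] [261.36230386 213.23947663]
[392.60153952 139.06698918] [254.47361575 207.94925096]
```

The basket and bail show up where expected for a level lift, within 1–2 px. Carrying now.

>>> servo_tool(deltas="0 -5 -7 0 0 0 0.022; 0 -8 -11 0 0 0 0.033; 0 -11.4 -13.6 0 0 0 0.044; 0 -12 -13.1 0 0 0 0.044; 0 -12.5 -12.6 0 0 0 0.044; 0 -13.1 -12 0 0 0 0.044; 0 -13.6 -11.4 0 0 0 0.044; 0 -14.1 -10.8 0 0 0 0.044")

```text
time_s: 7.65
position: [0.4596, 0.053, 0.3209]
tool_rot: [[-0.233, 0.972, 0.0], [0.972, 0.233, -0.0], [-0.0, -0.0, -1.0]]
ft_force: [0.1, -0.3, -2.2]
grip_width: 0.0129
gripper_force: 59.5
```

>>> servo_tool(deltas="0 -14.6 -10.2 0 0 0 0.044; 0 -15 -9.5 0 0 0 0.044; 0 -15.4 -8.8 0 0 0 0.044; 0 -15.8 -8.2 0 0 0 0.044; 0 -16.1 -7.5 0 0 0 0.044; 0 -16.4 -6.7 0 0 0 0.045; 0 -16.7 -6 0 0 0 0.044; 0 -16.9 -5.3 0 0 0 0.045")

```text
time_s: 8.32
position: [0.408, -0.0791, 0.3208]
tool_rot: [[0.118, 0.993, 0.0], [0.993, -0.118, -0.0], [-0.0, 0.0, -1.0]]
ft_force: [1.4, -0.8, -2.3]
grip_width: 0.0131
gripper_force: 59.5
```

>>> servo_tool(deltas="0 -17 -4.5 0 0 0 0.044; 0 -14 -3 0 0 0 0.045; 0 -10 -2 0 0 0 0.03; 0 -5 -1 0 0 0 0.015; 0 0 0 0 0 0 0; 0 0 0 0 0 0 0")

```text
time_s: 8.82
position: [0.3913, -0.1216, 0.3209]
tool_rot: [[0.246, 0.969, 0.0], [0.969, -0.246, 0.0], [0.0, 0.0, -1.0]]
ft_force: [-0.2, -0.0, -2.8]
grip_width: 0.0132
gripper_force: 59.5
```

```bash
python3 plan.py 0 0.355,-0.185,0.32,-23.7,6  0.355,-0.185,0.256,-23.7,6; cat > e.py <<'E'
from h import *
np.set_printoptions(precision=4,suppress=True)
S=env.get_image("scene");T=env.get_image("top")
for n in("basket","bail","hook_seat","stand","grip","bangle"):
    a=env.spot_point(n,S)[:1];b=env.spot_point(n,T)[:1]
    print(n,[(np.round(x["uv"]),round(x["conf"],2)) for x in a+b],*(tri(S,a[0]["uv"],T,b[0]["uv"]) if a and b else ()))
E
python3 e.py
```

```text
t 8.82 p [ 0.3913 -0.1216  0.3209] q [-33.9   4.   83.5   0.   92.5 -19.7] f [-0.2 -0.  -2.8] w 0.0132 yawY -14.3
0 -11.7 -3.3 0.1 0 -0 0.027; 0 -11.8 -2.9 0.2 0 -0 0.028; 0 -11.9 -2.6 0.1 0 -0 0.027; 0 -12 -2.3 0.2 0 -0 0.028; 0 -12 -2 0.1 0 -0 0.027; 0 -12.1 -1.6 0.2 0 -0 0.028; 0 0 -0 10.7 0 -0 -0; 0 0 -0 10.7 0 -0 -0
0 0 -0 10.6 0 -0 -0; 0 0 -0 10.7 0 -0 -0; 0 0 -0 10.6 0 -0 -0; 0 0 -0 10.7 0 -0 -0
basket [(array([287., 140.]), 0.72), (array([367., 257.]), 0.44)] [ 0.3777 -0.1175  0.1831] 0.004196403255182744
bail [(array([282., 112.]), 0.95), (array([248., 177.]), 0.54)] [0.5865 0.0408 0.4511] 0.24803743255531918
hook_seat [(array([250., 150.]), 0.92), (array([407., 231.]), 0.64)] [ 0.4451 -0.2215  0.1914] 0.011324533901674752
stand [(array([255., 198.]), 0.77), (array([393., 234.]), 0.97)] [ 0.4536 -0.2163  0.0104] 0.008834702043732521
grip [(array([283.,  98.]), 0.59), (array([373., 252.]), 0.48)] [ 0.3854 -0.1196  0.3289] 0.002607727253263237
bangle [(array([283., 142.]), 0.48)]
```

>>> servo_tool(deltas="0 -8 -2 0 0 0 0.02; 0 -12 -3 0 0 0 0.028; 0 -12 -3 0 0 0 0.028; 0 -12 -2.5 0 0 0 0.028; 0 -12 -2 0 0 0 0.028; 0 -10 -2 0 0 0 0.02; 0 -5 -1 0 0 0 0.012; 0 0 0 0 0 0 0")

```text
time_s: 10.18
position: [0.3542, -0.185, 0.3208]
tool_rot: [[0.403, 0.915, -0.0], [0.915, -0.403, -0.0], [-0.0, -0.0, -1.0]]
ft_force: [-0.1, 0.6, -2.8]
grip_width: 0.0131
gripper_force: 59.5
```

>>> servo_tool(deltas="0 0 0 6 0 0 0; 0 0 0 12 0 0 0; 0 0 0 12 0 0 0; 0 0 0 12 0 0 0; 0 0 0 12 0 0 0; 0 0 0 7 0 0 0; 0 0 0 3 0 0 0; 0 0 0 0 0 0 0")

```text
time_s: 10.85
position: [0.3547, -0.1838, 0.2564]
tool_rot: [[0.4, 0.917, -0.001], [0.917, -0.4, 0.001], [0.0, -0.001, -1.0]]
ft_force: [-0.2, -0.6, -1.8]
grip_width: 0.0133
gripper_force: 59.5
```

```bash
python3 plan.py 0 0.4653,-0.2331,0.256,-23.7,12; cat > f.py <<'E'
from h import *; import sys
S=env.get_image("scene");T=env.get_image("top")
s=env.observe();p=np.array(s["position"]);print(proj(S,p-[0,0,.0275]),proj(S,p-[0,0,.1375]))
a=cv2.resize(S["img"][100:200,215:315],None,fx=6,fy=6,interpolation=cv2.INTER_CUBIC)
cv2.imwrite(sys.argv[1],a[:,:,::-1])
for n,d in(("S",S),("T",T)):
  w=cloud(d).reshape(-1,3);m=(w[:,2]>.185)&(w[:,2]<.198)&(w[:,0]>.41)&(w[:,0]<.525)&(w[:,1]<-.19)&(w[:,1]>-.28)
  a=w[m]
  if len(a)>9: print(n,len(a),a.mean(0),np.polyfit(a[:,0],a[:,1],1))
E
python3 f.py pics/k1.png
```

```text
t 10.85 p [ 0.3547 -0.1838  0.2564] q [-44.5   5.3  92.8   0.   82.  -20.9] f [-0.2 -0.6 -1.8] w 0.0133 yawY -23.6
0 -0.1 10.1 0 -0 -0 0; 0 -0.1 10.1 0 -0 -0 0; 0 -0.1 10.1 0 -0 -0 0; 0 -0.1 10.1 0 -0 -0 0; 0 -0.1 10.1 0 -0 -0 0; 0 -0.1 10.1 0 -0 -0 0; 0 -0.1 10.1 0 -0 -0 0; 0 -0.1 10.1 0 -0 -0 0
0 -0 10.1 0.1 -0 -0 0.001; 0 -0 10.1 0 -0 -0 0; 0 -0.1 10 0.1 -0 -0 0.001; 0 -0 10.1 0 -0.001 -0 0
[265.01231331 121.39478913] [268.68704894 151.38131563]
S 81 [ 0.47549287 -0.23500069  0.19264419] [-0.4517976  -0.02017415]
T 73 [ 0.48735482 -0.24487775  0.19345454] [-0.42840311 -0.03609344]
```

View pics/k1.png

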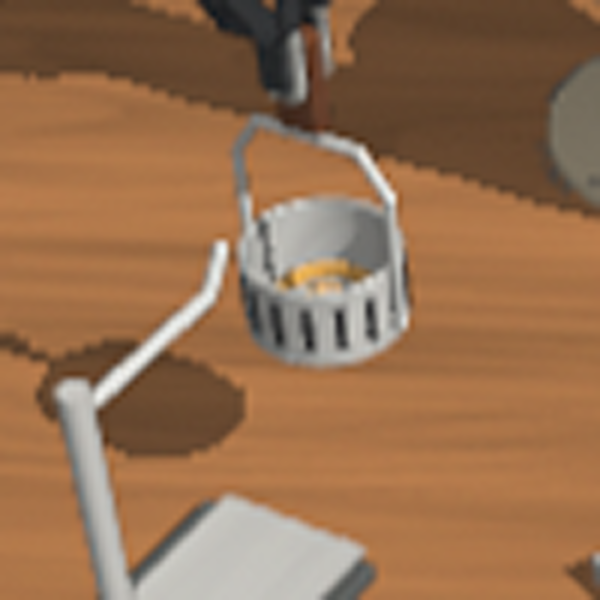

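The basket hangs level in the gripper. The bail centre is at crop (303,130), where I predicted it, and the hook tip is at (220,245), to be threaded under the bail. Moving forward along the arm.

>>> servo_tool(deltas="0 0 5 0 0 0 0; 0 0 10 0 0 0 0; 0 0 10 0 0 0 0; 0 0 10 0 0 0 0; 0 0 10 0 0 0 0; 0 0 10 0 0 0 0; 0 0 10 0 0 0 0; 0 0 10 0 0 0 0")

```text
time_s: 11.62
position: [0.4245, -0.2146, 0.2567]
tool_rot: [[0.4, 0.916, -0.0], [0.916, -0.4, 0.0], [0.0, -0.0, -1.0]]
ft_force: [-0.6, -0.1, -2.5]
grip_width: 0.0133
gripper_force: 59.5
```

>>> servo_tool(deltas="0 0 10 0 0 0 0; 0 0 10 0 0 0 0; 0 0 10 0 0 0 0; 0 0 10 0 0 0 0; 0 0 5 0 0 0 0; 0 0 0 0 0 0 0; 0 0 0 0 0 0 0")

```text
time_s: 12.2
position: [0.4647, -0.2322, 0.2566]
tool_rot: [[0.4, 0.916, -0.001], [0.916, -0.4, 0.0], [0.0, -0.001, -1.0]]
ft_force: [0.8, 0.0, -3.1]
grip_width: 0.0132
gripper_force: 59.5
```

```bash
python3 plan.py 0 0.4653,-0.2331,0.226,-23.7,5; python3 f.py pics/k2.png
```

```text
t 12.2 p [ 0.4647 -0.2322  0.2566] q [-39.6  17.7  76.3  -0.   86.  -16. ] f [ 0.8  0.  -3.1] w 0.0132 yawY -23.6
0 -0.1 0.2 6.1 -0 -0 0; 0 -0.1 0.2 6.1 -0 -0 0; 0 -0.1 0.2 6.1 -0 -0 0.001; 0 -0.2 0.2 6.1 -0 -0 0; 0 -0.1 0.2 6.2 -0.001 -0 0.001
[240.77326525 143.38351586] [246.09224934 173.81454213]
S 90 [ 0.47504625 -0.23886833  0.19220497] [-0.14895692 -0.1681069 ]
T 19 [ 0.44688907 -0.22536472  0.19361002] [-0.4009871  -0.04616797]
```

View pics/k2.png

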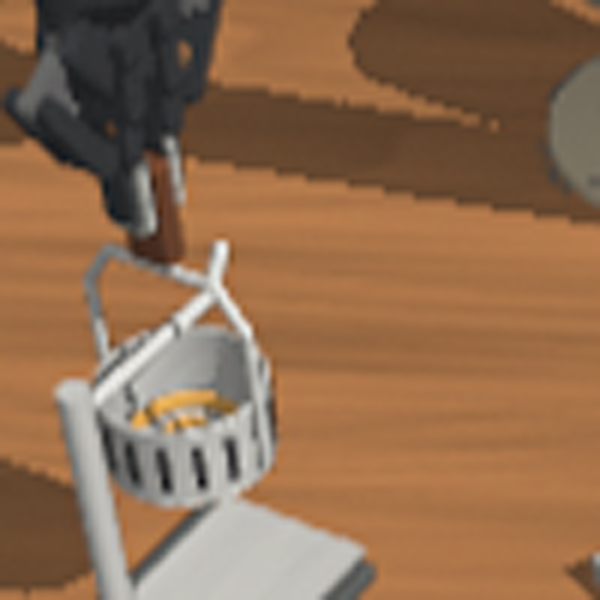

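The bail bar, (110,250)–(215,290) in the crop, is behind the tip and above the arm. I'll lower it until the load transfers.

>>> servo_tool(deltas="0 0 0 5 0 0 0; 0 0 0 7 0 0 0; 0 0 0 7 0 0 0; 0 0 0 5 0 0 0; 0 0 0 3 0 0 0; 0 0 0 0 0 0 0; 0 0 0 0 0 0 0")

```text
time_s: 12.88
position: [0.4647, -0.2322, 0.2297]
tool_rot: [[0.401, 0.916, -0.0], [0.916, -0.401, 0.0], [0.0, -0.0, -1.0]]
ft_force: [0.2, -0.0, -3.5]
grip_width: 0.0132
gripper_force: 59.5
```

>>> servo_tool(deltas="0 0 0 2 0 0 0; 0 0 0 2 0 0 0; 0 0 0 0 0 0 0; 0 0 0 0 0 0 0")

```text
time_s: 13.22
position: [0.4647, -0.2322, 0.2258]
tool_rot: [[0.4, 0.916, -0.0], [0.916, -0.4, 0.0], [0.0, -0.0, -1.0]]
ft_force: [0.1, 0.2, -2.8]
grip_width: 0.0133
gripper_force: 59.5
```

>>> servo_tool(deltas="0 0 0 1 0 0 0; 0 0 0 1 0 0 0; 0 0 0 0 0 0 0; 0 0 0 0 0 0 0")

```text
time_s: 13.55
position: [0.4648, -0.2324, 0.2246]
tool_rot: [[0.4, 0.916, 0.001], [0.916, -0.4, -0.001], [-0.0, 0.001, -1.0]]
ft_force: [-1.9, 1.1, 4.8]
grip_width: 0.0128
gripper_force: 60.6
```

>>> servo_tool(deltas="0 0 0 0.5 0 0 0; 0 0 0 0.5 0 0 0; 0 0 0 0 0 0 0; 0 0 0 0 0 0 0")

```text
time_s: 13.88
position: [0.4649, -0.2324, 0.2244]
tool_rot: [[0.4, 0.916, 0.002], [0.916, -0.4, -0.002], [-0.001, 0.002, -1.0]]
ft_force: [-2.0, 1.6, 10.9]
grip_width: 0.0137
gripper_force: 61.6
```

Contact was made at the expected height. I'll ease off 1 mm, release, then retreat upward.

>>> servo_tool(deltas="0 0 0 -1 0 0 0; 0.25 0 0 0 0 0 0; 0.35 0 0 0 0 0 0; 0.5 0 0 0 0 0 0; 0.5 0 0 0 0 0 0; 0.5 0 0 0 0 0 0; 0.5 0 0 0 0 0 0; 0.5 0 0 0 0 0 0")

```text
time_s: 14.55
position: [0.4647, -0.2322, 0.2237]
tool_rot: [[0.4, 0.916, -0.0], [0.916, -0.4, 0.0], [0.0, -0.0, -1.0]]
ft_force: [-0.3, -0.1, -0.3]
grip_width: 0.0428
gripper_force: 0.0
```

```bash
python3 e.py; python3 f.py pics/k3.png
```

```text
basket [(array([247., 182.]), 0.9), (array([401., 231.]), 0.65)] [ 0.4565 -0.2324  0.0793] 0.009430577622728416
bail [(array([243., 153.]), 0.88), (array([406., 223.]), 0.55)] [ 0.4681 -0.2276  0.1994] 0.0020191761080760938
hook_seat [(array([248., 150.]), 0.68)]
stand [(array([252., 201.]), 0.89)]
grip [(array([244., 140.]), 0.8), (array([412., 228.]), 0.62)] [ 0.4505 -0.2307  0.2318] 0.008092464629313359
bangle [(array([326., 227.]), 0.65), (array([465., 238.]), 0.16)] [ 0.4747 -0.2054  0.0258] 0.44697094744710913
[242.34897833 152.97610157] [247.48478777 182.32564217]
S 99 [ 0.476045   -0.23235562  0.19282949] [-0.25275546 -0.11203265]
```

View pics/k3.png

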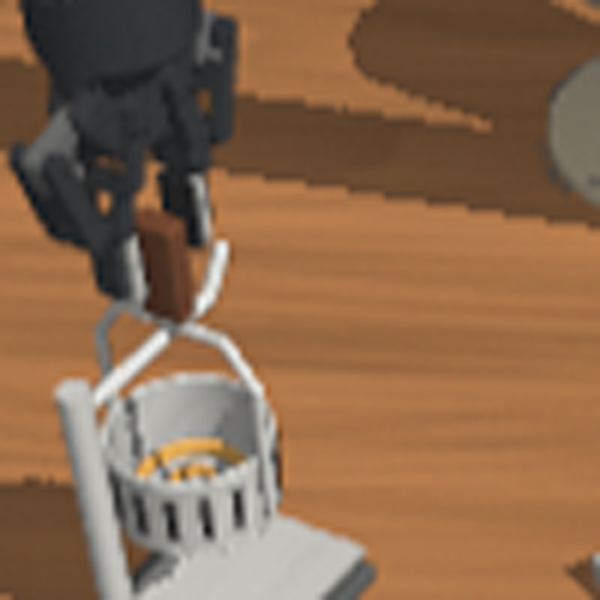

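The basket hangs on the arm behind the tip, with the jewellery in it and the fingers clear either side of the grip (crop (130,260) and (200,210)). Retreating upward.

>>> servo_tool(deltas="0.5 0 0 -10 0 0 0; 0.5 0 0 -15 0 0 0; 0.5 0 0 -20 0 0 0; 0.5 0 0 -25 0 0 0; 0.5 0 0 -30 0 0 0; 0 0 0 -30 0 0 0; 0 0 0 -10 0 0 0; 0 0 0 0 0 0 0")

```text
time_s: 16.02
position: [0.4651, -0.2325, 0.3665]
tool_rot: [[0.4, 0.916, 0.004], [0.916, -0.4, -0.004], [-0.001, 0.005, -1.0]]
ft_force: [0.0, 0.0, 0.1]
grip_width: 0.007
gripper_force: 0.0
```

```bash
cat > g.py <<'E'
from h import *
np.set_printoptions(precision=4,suppress=True)
S=env.get_image("scene");T=env.get_image("top")
for n in("basket","bail","grip","hook_seat"):
    a=env.spot_point(n,S)[:1];b=env.spot_point(n,T)[:1]
    print(n,[(np.round(x["uv"]),round(x["conf"],2)) for x in a+b],*(tri(S,a[0]["uv"],T,b[0]["uv"]) if a and b else ()))
w=cloud(S).reshape(-1,3);m=(w[:,2]>.135)&(w[:,0]>.55)&(w[:,0]<.7)&(w[:,1]>.05)&(w[:,1]<.32)&(w[:,2]<.3)
a=w[m];c=np.median(a,0);n=np.linalg.svd(a-c)[2][2];print("lid",m.sum(),c,n,a.max(0),a.min(0))
E
python3 g.py; python3 plan.py 0 0.66,0.22,0.36,20,26
```

```text
basket [(array([245., 183.]), 0.61), (array([400., 231.]), 0.68)] [ 0.4571 -0.2343  0.0779] 0.018326614456005703
bail [(array([241., 153.]), 0.98), (array([408., 222.]), 0.7)] [ 0.4695 -0.2333  0.1991] 0.0029726453985751264
grip [(array([239., 139.]), 0.56), (array([409., 224.]), 0.69)] [ 0.4616 -0.2316  0.2414] 0.009201390922492371
hook_seat [(array([249., 151.]), 0.8), (array([405., 231.]), 0.66)] [ 0.4454 -0.2212  0.1895] 0.004227213183203014
lid 1875 [0.6    0.1967 0.2115] [ 0.9228  0.3252 -0.2069] [0.6342 0.2733 0.2794] [0.5608 0.1218 0.135 ]
t 16.52 p [ 0.4646 -0.2322  0.3634] q [-39.6  15.3  62.6  -0.  102.1 -16. ] f [-0.1 -0.1  0.4] w -0.0001 yawY -23.6
0 18.9 -0.1 0.1 -0 -0 -0.029; 0 18.9 0.5 0.1 -0 -0 -0.029; 0 18.9 1 0.1 -0 -0 -0.029; 0 18.9 1.6 0.1 -0 -0 -0.029; 0 18.8 2.1 0.1 -0 -0 -0.029; 0 18.8 2.7 0.1 -0 -0 -0.029; 0 18.7 3.2 0.1 -0 -0 -0.029; 0 18.6 3.7 0.1 -0 -0 -0.029
0 18.5 4.3 0.2 -0 -0 -0.029; 0 18.3 4.8 0.1 -0 -0 -0.029; 0 18.2 5.3 0.2 -0 -0 -0.029; 0 18 5.9 0.1 -0 -0 -0.029; 0 17.8 6.4 0.2 -0 -0 -0.03; 0 17.6 6.9 0.1 -0 -0 -0.029; 0 17.4 7.4 0.2 -0 -0 -0.03; 0 17.2 7.9 0.1 -0 -0 -0.029
0 17 8.4 0.2 -0 -0 -0.03; 0 16.7 9 0.1 -0 -0 -0.029; 0 16.4 9.4 0.2 -0 -0 -0.03; 0 16.2 9.9 0.1 -0 -0 -0.029; 0 15.9 10.4 0.2 -0 -0 -0.03; 0 15.5 10.9 0.1 -0 -0 -0.029; 0 15.2 11.3 0.2 -0 -0 -0.03; 0 14.9 11.8 0.1 -0 -0 -0.029
0 14.5 12.2 0.2 -0 -0 -0.03; 0 14.2 12.6 0.1 -0 -0.001 -0.029
```

Hanging is confirmed: bail z is about 0.199 and its x,y match the target. Next I'll go high and behind the lid with the fingers shut.

```bash
python3 plan.py 0 0.652,0.216,0.36,19.6,16 0.652,0.216,0.25,19.6,5
```

```text
t 16.52 p [ 0.4646 -0.2322  0.3634] q [-39.6  15.3  62.6  -0.  102.1 -16. ] f [-0.1 -0.1  0.4] w -0.0001 yawY -23.6
0 30.4 -0.5 0.2 -0 -0 -0.047; 0 30.3 0.9 0.2 -0 -0 -0.047; 0 30.3 2.4 0.2 -0 -0 -0.047; 0 30.1 3.8 0.2 -0 -0 -0.047; 0 29.9 5.2 0.2 -0 -0 -0.047; 0 29.6 6.6 0.2 -0 -0 -0.047; 0 29.3 8 0.2 -0 -0 -0.047; 0 28.9 9.3 0.2 -0 -0 -0.047
0 28.4 10.7 0.2 -0 -0 -0.047; 0 27.9 12 0.2 -0 -0 -0.047; 0 27.3 13.3 0.3 -0 -0 -0.047; 0 26.6 14.6 0.2 -0 -0 -0.047; 0 25.9 15.8 0.3 -0 -0 -0.048; 0 25.2 17.1 0.2 -0 -0 -0.047; 0 24.3 18.2 0.3 -0 -0 -0.048; 0 23.4 19.3 0.2 -0 -0.001 -0.047
0 0 0 22 -0 0 -0; 0 0 0 22 -0 0 -0; 0 0 0 22 -0 0 -0; 0 0 0 22 -0 0 -0; 0 0 0.1 22 -0 0 -0
```

>>> servo_tool(deltas="0 30.4 -0.5 0 0 0 -0.047; 0 30.3 1 0 0 0 -0.047; 0 30.3 2.4 0 0 0 -0.047; 0 30 3.8 0 0 0 -0.047; 0 30 5.2 0 0 0 -0.047; 0 29.6 6.6 0 0 0 -0.047; 0 29.3 8 0 0 0 -0.047; 0 29 9.3 0 0 0 -0.047")

```text
time_s: 17.18
position: [0.5588, -0.0066, 0.3637]
tool_rot: [[0.034, 0.999, -0.0], [0.999, -0.034, -0.0], [-0.0, -0.0, -1.0]]
ft_force: [0.4, -0.6, -0.1]
grip_width: -0.0002
gripper_force: 0.0
```

>>> servo_tool(deltas="0 28.4 10.7 0 0 0 -0.047; 0 28 12 0 0 0 -0.047; 0 27.3 13.3 0 0 0 -0.047; 0 26.6 14.6 0 0 0 -0.047; 0 26 15.8 0 0 0 -0.047; 0 25 17 0 0 0 -0.047; 0 24.3 18.2 0 0 0 -0.048; 0 23.4 19.3 0 0 0 -0.048")

```text
time_s: 17.85
position: [0.6523, 0.2175, 0.3636]
tool_rot: [[-0.338, 0.941, -0.0], [0.941, 0.338, -0.0], [0.0, -0.0, -1.0]]
ft_force: [1.2, -0.3, 0.6]
grip_width: -0.0001
gripper_force: 0.0
```

>>> servo_tool(deltas="0 0 0 0 0 0 0; 0 0 0 0 0 0 0; 0 0 0 0 0 0 0")

```text
time_s: 18.1
position: [0.6521, 0.2157, 0.3636]
tool_rot: [[-0.335, 0.942, -0.0], [0.942, 0.335, -0.0], [-0.0, -0.0, -1.0]]
ft_force: [0.7, -0.5, 0.1]
grip_width: -0.0002
gripper_force: 0.0
```

```bash
python3 plan.py 0 0.652,0.216,0.25,19.6,6
```

```text
t 18.1 p [0.6521 0.2157 0.3636] q [  8.5  36.   28.8  -0.  115.3 -11.1] f [ 0.7 -0.5  0.1] w -0.0002 yawY 19.6
0 0.1 0 18.9 -0 0 -0; 0 0.1 0 18.9 -0 0 -0; 0 0 0 18.9 -0 0 -0; 0 0.1 0 19 -0 0 -0; 0 0 0.1 18.9 -0 0 -0; 0 0.1 0 19 -0 0 -0.001
```

>>> servo_tool(deltas="0 0 0 15 0 0 0; 0 0 0 20 0 0 0; 0 0 0 20 0 0 0; 0 0 0 20 0 0 0; 0 0 0 20 0 0 0; 0 0 0 14 0 0 0; 0 0 0 5 0 0 0; 0 0 0 0 0 0 0")

```text
time_s: 18.77
position: [0.6517, 0.2149, 0.2493]
tool_rot: [[-0.334, 0.943, -0.002], [0.943, 0.334, -0.0], [0.0, -0.002, -1.0]]
ft_force: [-0.3, -0.6, 1.2]
grip_width: -0.0001
gripper_force: 0.0
```

>>> servo_tool(deltas="0 0 -10 0 0 0 0; 0 0 -10 0 0 0 0; 0 0 -10 0 0 0 0; 0 0 -10 0 0 0 0; 0 0 -10 0 0 0 0; 0 0 -5 0 0 0 0; 0 0 0 0 0 0 0; 0 0 0 0 0 0 0")

```text
time_s: 19.43
position: [0.6005, 0.1973, 0.2507]
tool_rot: [[-0.335, 0.942, 0.001], [0.942, 0.335, 0.0], [-0.0, 0.001, -1.0]]
ft_force: [0.1, 0.1, -0.4]
grip_width: -0.0002
gripper_force: 0.0
```

```bash
python3 g.py; python3 plan.py 0 0.652,0.216,0.25,19.6,1
```

```text
basket [(array([245., 182.]), 0.64), (array([401., 231.]), 0.61)] [ 0.4575 -0.2345  0.0827] 0.015251198118621443
bail [(array([241., 152.]), 0.94), (array([406., 221.]), 0.57)] [ 0.4727 -0.2284  0.2041] 0.008071072136316807
grip [(array([240., 142.]), 0.72), (array([411., 225.]), 0.58)] [ 0.4592 -0.2341  0.2283] 0.003198608045974474
hook_seat [(array([249., 149.]), 0.9), (array([406., 230.]), 0.7)] [ 0.4476 -0.2203  0.1967] 0.0068522936156883395
lid 2188 [0.5857 0.1855 0.2062] [ 0.9407  0.3313 -0.073 ] [0.6304 0.2642 0.2997] [0.5518 0.1193 0.135 ]
t 19.93 p [0.6003 0.1976 0.2497] q [  7.5  29.7  58.    0.   92.3 -12.1] f [ 0.2 -0.3 -0. ] w -0.0005 yawY 19.6
0 0 54.9 -0.3 -0 -0 -0
```

The lid is following: its normal shows about 94°. Continuing along the arc.

>>> servo_tool(deltas="0 0 -11 0 0 0 0; 0 0 -11 1 0 0 0; 0 0 -11 1 0 0 0; 0 0 -11 1 0 0 0; 0 0 -11 4 0 0 0; 0 0 -11 4 0 0 0; 0 0 -11 5 0 0 0; 0 0 0 0 0 0 0")

```text
time_s: 20.6
position: [0.5264, 0.1714, 0.2335]
tool_rot: [[-0.335, 0.942, -0.001], [0.942, 0.335, -0.0], [0.0, -0.001, -1.0]]
ft_force: [-0.6, -0.5, 1.0]
grip_width: -0.0001
gripper_force: 0.0
```

>>> servo_tool(deltas="0 0 -10 7 0 0 0; 0 0 -10 7 0 0 0; 0 0 -9 7 0 0 0; 0 0 -8 9 0 0 0; 0 0 -8 9 0 0 0; 0 0 -7 9 0 0 0; 0 0 0 0 0 0 0")

```text
time_s: 21.18
position: [0.478, 0.1542, 0.1849]
tool_rot: [[-0.335, 0.942, -0.002], [0.942, 0.335, -0.0], [0.001, -0.002, -1.0]]
ft_force: [1.0, 1.0, 0.4]
grip_width: -0.0001
gripper_force: 0.0
```

```bash
python3 - <<'E'
from h import *
np.set_printoptions(precision=4,suppress=True)
s=env.observe();p=np.array(s["position"]);u=np.array([.942,.335]);print(s["time_s"],p,"X",(p[:2]-[.5714,.1876])@u,"Z",p[2]-.115,s["ft_force"])
S=env.get_image("scene");a=cv2.resize(S["img"][120:220,320:460],None,fx=5,fy=5,interpolation=cv2.INTER_CUBIC)
cv2.imwrite("pics/l1.png",a[:,:,::-1])
E
```

```text
21.1833 [0.478  0.1542 0.1849] X -0.09920387014836202 Z 0.06988136777139663 [0.9657 1.0271 0.4138]
```

View pics/l1.png

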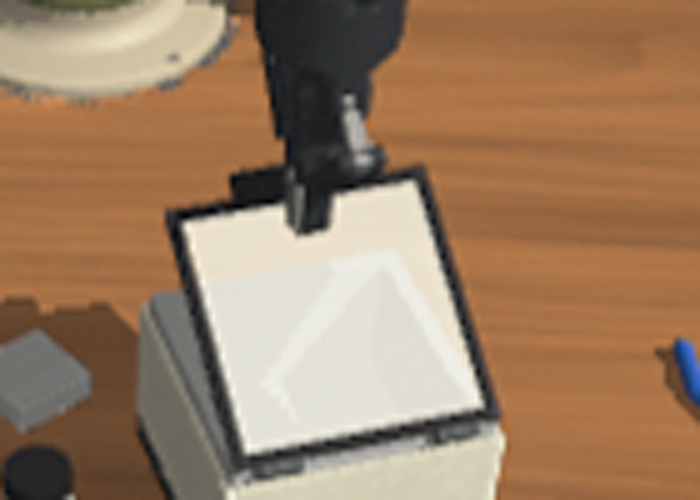

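The lid is down to about 30°, with the fingertips near its free edge at crop (312,225). Pressing on down.

>>> servo_tool(deltas="0 0 -4 9 0 0 0; 0 0 -4 10 0 0 0; 0 0 -3 10 0 0 0; 0 0 -2 10 0 0 0; 0 0 -2 10 0 0 0; 0 0 -1 8 0 0 0; 0 0 0 4 0 0 0; 0 0 0 0 0 0 0")

```text
time_s: 21.9
position: [0.464, 0.149, 0.1244]
tool_rot: [[-0.335, 0.942, -0.001], [0.942, 0.335, -0.0], [0.0, -0.001, -1.0]]
ft_force: [-0.2, 0.2, -0.0]
grip_width: -0.0003
gripper_force: 0.0
```

>>> servo_tool(deltas="0 0 0 2 0 0 0; 0 0 0 1 0 0 0; 0 0 0 1 0 0 0; 0 0 0 0 0 0 0; 0 0 0 0 0 0 0")

```text
time_s: 22.32
position: [0.4639, 0.149, 0.121]
tool_rot: [[-0.335, 0.942, 0.001], [0.942, 0.335, 0.0], [-0.0, 0.001, -1.0]]
ft_force: [0.6, -0.4, 0.7]
grip_width: -0.0001
gripper_force: 0.5
```

>>> servo_tool(deltas="0 0 0 1 0 0 0; 0 0 0 0 0 0 0; 0 0 0 0 0 0 0; 0 0 0 0 0 0 0")

```text
time_s: 22.65
position: [0.464, 0.149, 0.1209]
tool_rot: [[-0.335, 0.942, 0.002], [0.942, 0.335, 0.0], [-0.0, 0.002, -1.0]]
ft_force: [-2.1, -1.4, 11.2]
grip_width: 0.0003
gripper_force: 5.3
```

>>> servo_tool(deltas="0 0 0 0.5 0 0 0; 0 0 0 0 0 0 0; 0 0 0 0 0 0 0; 0 0 0 0 0 0 0")

```text
time_s: 22.98
position: [0.464, 0.149, 0.1208]
tool_rot: [[-0.336, 0.942, 0.002], [0.942, 0.336, 0.0], [-0.001, 0.002, -1.0]]
ft_force: [-3.2, -1.1, 15.3]
grip_width: -0.0002
gripper_force: 7.6
```

The lid is hard against the rim at z = 0.121, which is its shut height. Retreating to check.

>>> servo_tool(deltas="0 0 0 -10 0 0 0; 0 0 0 -25 0 0 0; 0 0 0 -30 0 0 0; 0 0 0 -30 0 0 0; 0 0 0 -30 0 0 0; 0 0 0 -25 0 0 0; 0 0 0 -10 0 0 0; 0 0 0 0 0 0 0")

```text
time_s: 23.65
position: [0.4643, 0.149, 0.2817]
tool_rot: [[-0.335, 0.942, 0.005], [0.942, 0.335, 0.0], [-0.001, 0.005, -1.0]]
ft_force: [-0.0, 0.4, -0.2]
grip_width: 0.0003
gripper_force: 0.0
```

```bash
python3 - <<'E'
from h import *
np.set_printoptions(precision=4,suppress=True)
S=env.get_image("scene");T=env.get_image("top");print(env.observe()["position"],env.observe()["ft_force"])
u=np.array([.942,.335]);
for d in(S,T):
  w=cloud(d).reshape(-1,3);r=w[:,:2]-[.5714,.1876];X=r@u;Y=r@[-.335,.942]
  m=(X>-.16)&(X<-.005)&(abs(Y)<.075)&(w[:,2]>.1)&(w[:,2]<.2)
  if m.sum()>20: print("lid z vs X",m.sum(),np.polyfit(X[m],w[m][:,2],1),np.median(w[m][:,2]))
cv2.imwrite("pics/end.png",S["img"][100:260,200:460,::-1].repeat(3,0).repeat(3,1)[:480,:780])
E
python3 g.py|head -4
```

```text
[0.4634 0.1489 0.2787] [ 0.2789 -0.2804  0.0921]
lid z vs X 2033 [-0.011   0.1204] 0.12151450545726081
lid z vs X 894 [0.0117 0.1221] 0.12146610583295164
basket [(array([246., 180.]), 0.79), (array([403., 230.]), 0.56)] [ 0.4568 -0.2355  0.087 ] 0.007721514751269377
bail [(array([246., 153.]), 0.81), (array([410., 222.]), 0.81)] [ 0.4688 -0.2286  0.1999] 0.014101000467463334
grip [(array([242., 141.]), 0.74), (array([409., 223.]), 0.92)] [ 0.4622 -0.2276  0.2364] 0.0001747172004257308
hook_seat [(array([249., 152.]), 0.62), (array([402., 232.]), 0.93)] [ 0.4451 -0.2165  0.1864] 0.0019751716961217652
  return _methods._mean(a, axis=axis, dtype=dtype,
  ret = um.true_divide(
Traceback (most recent call last):
  File "g.py", line 8, in <module>
    a=w[m];c=np.median(a,0);n=np.linalg.svd(a-c)[2][2];print("lid",m.sum(),c,n,a.max(0),a.min(0))
                                                                               ~~~~~^^^
ValueError: zero-size array to reduction operation maximum which has no identity
```

View pics/end.png

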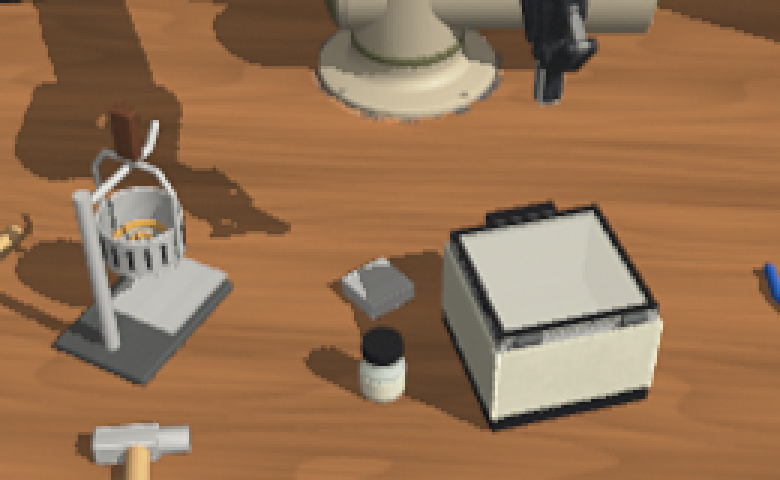

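The basket hangs upright on the hook at (140,200) with the jewellery in it. The lid is flat and shut at (555,265), and the arm is clear. Handing in.

```bash
python3 -c "
from rig import env
print(env.close_job())"
```

```text
the job is handed in; nothing more can be done
None
```

I handed the job in with the basket hanging upright on the hook, the bangle and ring still in it, the lid shut and the arm clear; the hand-in returned no verdict.

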